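# Slacken the red hold-down by two turns

## Task

The carving blank is clamped by two screw hold-downs; slacken the one with the red wheel so that a shim can later go under its foot. Roll a fingertip along the wheel's knurled rim, counter-clockwise seen from above, for two full turns from where it stands, so that its white line comes round to the white pointer for the second time, then leave it there and take the hand away. Only touch the wheel: leave the black wheel tight, and leave the blank and the tools lying where they are.

Things in the scene. Friction and masses are not known exactly. Their poses are not given: they have to be found in the camera images.
- red_wheel (a joint): turn of the red wheel, rad: 0 = tight (start, a hard stop), grows counter-clockwise seen from above, two full turns = 12.57, hard stop at 20.1. Friction about 0.06 N m holds it where it is left. The screw's pitch is 2 mm: wheel, spindle and foot rise 2 mm per counter-clockwise turn
- red_wheel_top (a point): centre of the top of the red wheel, on its upright axis, 108 mm above the bench at start; its x runs along the wheel's white line, which starts at the pointer. Flat solid disc without a knob, 93 mm over its 30 upright ribs (1.5 mm deep), 22 mm thick, too wide to grip. Under it a 6 mm gap, then the grey arm; round the rim all is free above the arm
- red_pointer (a point): middle of the white bar (34 x 5 mm) on the grey arm of the red hold-down, 71 mm from the wheel's axis, 81 mm above the bench, half hidden below the rim; fixed. The arm (36 mm wide, top 80 mm above the bench) runs from 17 mm before the axis to its post, which ends 94 mm beyond the axis on this side
- black_wheel (a joint): turn of the black wheel, rad: 0 = tight (start), to be left so
- black_wheel_top (a point): centre of the top face of the black wheel, the twin of the red one on the other hold-down, axes 210 mm apart
- blank: pale wooden carving blank, 130 x 360 x 30 mm, lying loose under the rubber feet of both hold-downs on an 18 mm board, top 48 mm above the bench; origin at the centre of its underside, long side along its y
- chisel: loose chisel lying on the bench beside the jig, 22 mm square wooden handle 120 mm long along -x, steel blade 118 mm along +x; origin under the joint of the two
- mallet: loose carver's mallet lying on the bench on the other side, head 75 x 115 x 60 mm centred 90 mm along +x from its origin, handle 26 mm thick reaching 137 mm along -x
- gauge_block: loose dark wooden block 50 x 30 x 20 mm lying on the blank between the hold-downs, top 68 mm above the bench; origin at the centre of its underside

How it is judged:
By the outcome, as a careful person would: the job done as asked, in the order asked, and still so for the second after the job is handed in, with the robot touching nothing.
It also fails if it takes over 64 s, if anything falls off the work surface, if the arm or the gripper's body presses on something with over 40 N, if the wrist force passes 120 N, or if a joint passes its speed limit or range.

## Robot

A 6-joint arm with a two-finger parallel gripper is mounted at the origin on the work surface. World frame = base frame: x ahead of the robot, y to its left, z up, the work surface at z = 0. Lengths are in m, angles in rad, forces in N, time in s.
With the tool pointing down it reaches from about 0.375 to 0.975 m from the base axis. Payload 3.8 kg.
Tool frame: the origin (TCP) lies at the very end of the fingers, on their centre line; the grasp point (between the pads) lies bot.hold_point_z behind it (bot.hold_point_z is the distance from the TCP to the grasp point, in m); z points along the fingers, y is the line along which they close (so a half turn about z gives the same grasp; the last joint's range is limited). The gripper opens to 85 mm and grips with 20 to 120 N. Pads are 22 mm wide; open, the fingers measure 114 mm over their backs; the gripper's body (76 mm by 85 mm) begins 54 mm behind the grasp point. The pads swing forward as they close: fully open they stand 13 mm farther back than shut.
Start: joints at [-1.381, 0.264, 1.604, -0, 1.274, -0.037], TCP at [0.152, -0.658, 0.231] pointing down, gripper open.
Joint ranges: [-2.63, 2.63], [-0.94, 2.18], [0.31, 2.57], [-1.31, 4.45], [0, 2.66], [-2.55, 2.55]. Speed limits (rad/s): [2.57, 2.57, 3.14, 3.14, 3.14, 3.14].

## Interface

Orientations are given as a rotation vector (axis times angle).
In Python, from workcell import bot gives the robot as it stands.
- The arm moves only by the shell command python3 jog.py 'ROWS' [OPENING] [FORCE]. ROWS is a JSON list of rows, 1 to 5 of them, each an object with the fields xyz (a list: dx, dy, dz in shares of 0.2 m (1.0 is 0.2 m)), twist (a turn about the tool's z in a scale on which 1.0 is 2 rad); a field left out counts as zero; each row shifts and turns the commanded pose from where the row before left it, along the tool's axes as they then stand; what a row does not reach is not made up. A row lasts 1/8 s, in which the tool goes at most 0.0625 m and 0.188 rad, less where a joint would pass 70% of its speed; a pose out of reach is approached as far as the arm can. OPENING is the opening from 0.0 (shut) to 1.0 (fully open), set as the command begins (- or left out keeps the last). The fingers move at their own pace and stop on an object; FORCE is the grip in N (left out, the last holds). Time passes only in rows, so rows that do not move let the fingers close. It prints the time, the measured TCP pose, the force, the opening and the grip force at its end. Shift and turn numbers lie between -1 and 1, and a call with a number outside is refused. Input that does not fit is refused with a message, and nothing moves.
- bot.read_state(): the state, without advancing time (a new reading comes with each control period).
- bot.read_camera(name): name is "side" or "top" or "wrist"; returns the picture (400x640x3 uint8, red, green, blue); there is no depth.
- bot.camera_info(name): a dict with "intrinsics" (3x3 intrinsics, pixels), "extrinsics" (4x4, takes a point from camera to world coordinates). Camera axes: x right, y down, z forward; pixel columns grow to the right and rows downward; lengths in m; the calibration is good to about 2 mm. A picture is of the moment at which its call begins: read the wrist's pose just before it. camera_info takes no time and is no camera call; for the wrist camera it gives the pose at the moment of the call.
- bot.finish_job(): hands the job in; it is judged then, once.
The state is a dict: "time": time; "q": joint angles; "joint_vel": joint speeds; "joint_torque": joint torques, N m; "tool_pos": TCP position; "tcp_rot": TCP orientation; "wrist_force": force on the tool from outside, world axes, zero at the start; "torque": the same for the moment, N m; "width": opening from 0.0 (shut) to 1.0 (fully open); "grip_force": force on a finger pad.
Only numpy, scipy, OpenCV 4.12 (cv2) and the standard library are available. Lean on these libraries where they do the work, as an engineer would, in place of code of your own. Each camera call takes 0.05 s, during which the arm holds its last target. There are 200 camera calls.

## Working session

There is one attempt and no reset: what is moved stays moved. The work goes in short steps, Python scripts to look and compute and a shell command to move; the robot and the scene stay as the last step left them, time stands still between calls to the robot, and variables do not carry over. Pictures are saved under pics/ and viewed, at most 11 in all, crops included, and the job is handed in when it is done.

```bash
ls; mkdir -p pics; python3 - <<'E'
from workcell import bot
import cv2
s=bot.read_state();print(s['time'],s['tool_pos'],s['tcp_rot'],s['width'],bot.hold_point_z)
for n in("top","side"):
    im=bot.read_camera(n);cv2.imwrite(f'pics/{n}0.png',im[:,:,::-1]);c=bot.camera_info(n);print(n,c)
E
```

```text
jog.py
pics
workcell.py
0.0 [ 0.15164045 -0.65699458  0.22992839] [-3.11917125e+00 -3.55257035e-01  2.65232248e-04] 0.9938025241283337 0.0187
top {'intrinsics': array([[465.98039435,   0.        , 317.12947598],
       [  0.        , 465.98039435, 202.39564043],
       [  0.        ,   0.        ,   1.        ]]), 'extrinsics': array([[ 0.16654277, -0.96501184,  0.20252321,  0.36782389],
       [-0.98603225, -0.16340314,  0.03224608,  0.01911911],
       [ 0.00197508, -0.20506477, -0.97874641,  1.09697762],
       [ 0.        ,  0.        ,  0.        ,  1.        ]])}
side {'intrinsics': array([[423.1016844 ,   0.        , 315.71021369],
       [  0.        , 423.1016844 , 199.59121411],
       [  0.        ,   0.        ,   1.        ]]), 'extrinsics': array([[-0.99690574, -0.05517543,  0.0559876 ,  0.49965781],
       [-0.07809829,  0.61438876, -0.78512872,  0.79905814],
       [ 0.00892166, -0.78707186, -0.61679679,  0.71852599],
       [ 0.        ,  0.        ,  0.        ,  1.        ]])}
```

View pics/top0.png

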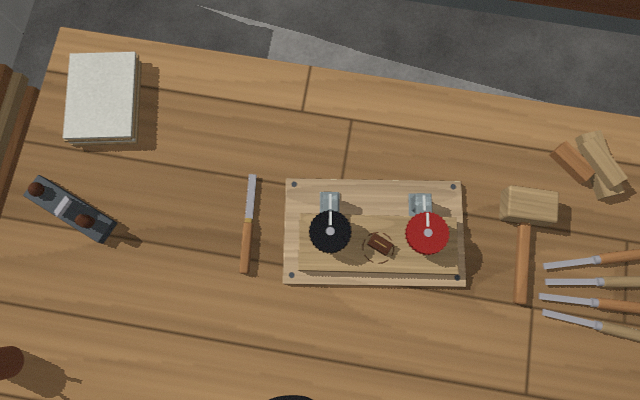

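View pics/side0.png

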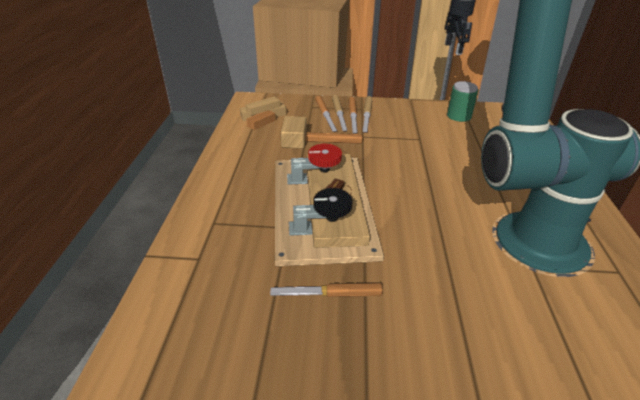

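```bash
cat > h.py <<'E'
from workcell import bot
import cv2, numpy as np
def plane(n,px,z,E=None):
    c=bot.camera_info(n);K=c['intrinsics'];E=c['extrinsics'] if E is None else E
    px=np.atleast_2d(np.array(px,float));d=np.c_[px,np.ones(len(px))]@np.linalg.inv(K).T@E[:3,:3].T
    o=E[:3,3];return (o+d*((z-o[2])/d[:,2:]))[:,:2],o
def red(im):
    h=cv2.cvtColor(im,cv2.COLOR_RGB2HSV)
    return (((h[...,0]<6)|(h[...,0]>174))&(h[...,1]>170)&(h[...,2]>60)).astype(np.uint8)
def centre(n,im,z=.108):
    m=red(im);k,l,st,ce=cv2.connectedComponentsWithStats(m);i=1+np.argmax(st[1:,4])
    cs,_=cv2.findContours((l==i).astype(np.uint8),0,2);p=cv2.convexHull(cs[0])[:,0]
    w,o=plane(n,p,z);c0=w.mean(0);u=(c0-o[:2])/np.linalg.norm(c0-o[:2])
    v=np.array([-u[1],u[0]]);a=w@u;b=w@v
    c=u*(a.max()-.0465)+v*(b.max()+b.min())/2
    return c,np.ptp(a),np.ptp(b),st[i]
def line(n,im,c,z=.108):
    """yaw of the white line about centre c"""
    h=cv2.cvtColor(im,cv2.COLOR_RGB2HSV);ys,xs=np.where((h[...,1]<70)&(h[...,2]>170))
    w,_=plane(n,np.c_[xs,ys],z);d=w-c;r=np.hypot(*d.T);k=(r>.012)&(r<.043)
    return k.sum(),d[k].sum(0),np.degrees(np.arctan2(d[k,1].sum(),d[k,0].sum())) if k.any() else None
E
python3 - <<'E'
from h import *
for n in("top","side"):
    im=cv2.imread(f'pics/{n}0.png')[:,:,::-1].copy();r=centre(n,im);print(n,r,line(n,im,r[0]))
    if n=='top': print(plane(n,[[427,233],[330,231]],.109)[0], plane(n,[[427,195]],.08)[0])
    x,y=r[3][:2]; cv2.imwrite(f'pics/{n}c.png',cv2.resize(im[y-25:y+60,x-30:x+90,::-1],None,fx=5,fy=5))
E
```

```text
(no output)
```

View pics/topc.png

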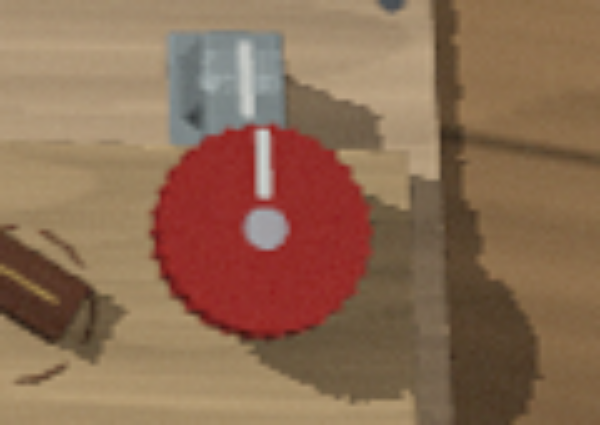

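```bash
cat >> h.py <<'E'
from scipy.spatial.transform import Rotation as R
C=np.array([.5457,-.190])
def where(C=C):
    s=bot.read_state();M=R.from_rotvec(s['tcp_rot']).as_matrix();d=s['tool_pos'][:2]-C
    t=lambda v:M.T@np.array(v)
    print('t %.2f r %.4f az %.1f yaw %.1f z %.4f q6 %.2f F_tool %s tilt %s'%(s['time'],np.hypot(*d),np.degrees(np.arctan2(d[1],d[0])),np.degrees(np.arctan2(M[1,0],M[0,0])),s['tool_pos'][2],s['q'][5],np.round(t(s['wrist_force']),1),np.round(M[:2,2],3)),'q1 %.2f w %.2f'%(s['q'][0],s['width']))
    return s,M
def go(az,r,z,C=C):
    s,M=where(C);a=np.radians(az);p=np.r_[C+r*np.array([np.cos(a),np.sin(a)]),z]
    print('delta tool',np.round(M.T@(p-s['tool_pos']),4),'turn',round(float(-((a-np.arctan2(M[1,0],M[0,0])+np.pi)%(2*np.pi)-np.pi)),3))
E
python3 -c "from h import *;go(-45,.09,.2)"
```

```text
t 0.10 r 0.6111 az -130.2 yaw 13.0 z 0.2300 q6 -0.04 F_tool [ 0.7 -0.3 -0.1] tilt [-0.     0.002] q1 -1.38 w 1.00
delta tool [ 0.5367 -0.2901  0.0307] turn 1.012
```

Careful with the scale: shifts go in shares of 0.2 m and turns go in shares of 2 rad. That gives: 0.05 m is 0.25, -0.027 m is -0.135.

```bash
python3 jog.py '[{"xyz": [0.25, -0.135, 0]}, {"xyz": [0.25, -0.135, 0]}, {"xyz": [0.25, -0.135, 0]}, {"xyz": [0.25, -0.135, 0]}, {"xyz": [0.25, -0.135, 0]}]' 0.0 40
python3 jog.py '[{"xyz": [0.25, -0.135, 0]}, {"xyz": [0.25, -0.135, 0]}, {"xyz": [0.25, -0.135, 0]}, {"xyz": [0.25, -0.135, 0]}, {"xyz": [0.25, -0.135, 0]}]'
python3 jog.py '[{"twist": 0.085}, {"twist": 0.085}, {"twist": 0.085}, {"twist": 0.085}, {"twist": 0.085}]'
python3 jog.py '[{"twist": 0.08}, {}]'
python3 -c "from h import *;go(-45,.075,.12)"
```

```text
time: 0.72
tool_pos: [0.366, -0.4684, 0.2308]
tcp_rot: [-3.121, -0.355, 0.0]
wrist_force: [1.4, -0.2, 0.5]
width: -0.001
grip_force: 0.0
time: 1.35
tool_pos: [0.5792, -0.2807, 0.2307]
tcp_rot: [-3.121, -0.356, 0.001]
wrist_force: [0.5, -0.6, 0.7]
width: 0.001
grip_force: 0.0
time: 1.98
tool_pos: [0.5779, -0.2819, 0.2305]
tcp_rot: [-2.987, 0.971, 0.002]
wrist_force: [0.4, -0.4, 0.1]
width: -0.002
grip_force: 0.0
time: 2.22
tool_pos: [0.5779, -0.282, 0.2306]
tcp_rot: [-2.905, 1.196, 0.002]
wrist_force: [-0.3, -0.4, -0.4]
width: -0.006
grip_force: 0.0
t 2.23 r 0.0975 az -70.7 yaw -44.8 z 0.2306 q6 1.86 F_tool [0.1 0.5 0.4] tilt [-0.001  0.001] q1 -0.49 w -0.01
delta tool [-0.0125 -0.0423  0.1106] turn 0.004
```

To row units: 0.05 m is 0.25, -0.042 m is -0.21.

```bash
python3 jog.py '[{"xyz": [-0.06, -0.21, 0]}, {"xyz": [0, 0, 0.25]}, {"xyz": [0, 0, 0.25]}, {"xyz": [0, 0, 0.2]}, {}]' | tail -3
python3 -c "from h import *;go(-45,.0575,.089)"
```

```text
wrist_force: [0.0, 0.6, -1.1]
width: 0.003
grip_force: 0.0
t 2.85 r 0.0723 az -46.2 yaw -44.7 z 0.0865 q6 1.93 F_tool [-0.4 -0.4  1.1] tilt [-0.009  0.004] q1 -0.42 w 0.00
delta tool [-0.0148 -0.0016 -0.0023] turn 0.005
```

```bash
python3 -c "
from h import *
im=bot.read_camera('top');cv2.imwrite('pics/t2.png',cv2.resize(im[150:300,320:520,::-1],None,fx=4,fy=4))"
```

```text
(no output)
```

View pics/t2.png

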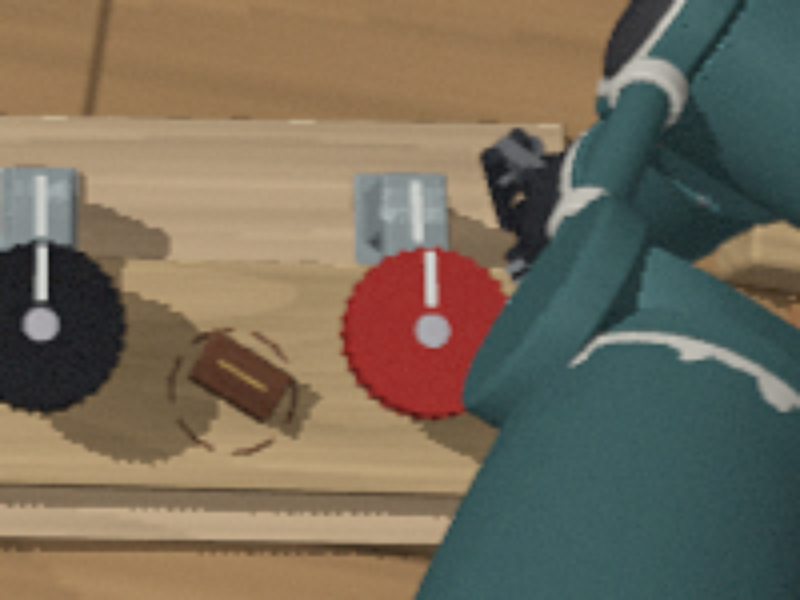

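The top view shows the gripper just right of the red wheel (about crop pixel 520,200), with its white line at the pointer. Now I touch the rim.

To row units: -0.007 m is -0.035, -0.004 m is -0.02.

```bash
python3 jog.py '[{"xyz": [-0.035, -0.01, -0.01]}, {"xyz": [-0.02, 0, 0]}, {}]' >/dev/null;python3 -c "from h import *;where()"
for i in 1 2 3 4 5; do python3 jog.py '[{"xyz": [-0.005, 0, 0]}, {}]' >/dev/null;python3 -c "from h import *;where()"; done
```

```text
t 3.27 r 0.0657 az -43.0 yaw -44.8 z 0.0952 q6 1.94 F_tool [ 0.  -0.1  0.1] tilt [ 0.003 -0.001] q1 -0.42 w 0.00
t 3.52 r 0.0642 az -43.4 yaw -44.9 z 0.0935 q6 1.94 F_tool [ 0.  -0.3  0.5] tilt [ 0. -0.] q1 -0.42 w -0.00
t 3.77 r 0.0630 az -43.4 yaw -44.9 z 0.0931 q6 1.94 F_tool [ 0.5 -0.6 -0.8] tilt [-0.  0.] q1 -0.41 w 0.00
t 4.03 r 0.0620 az -43.4 yaw -44.9 z 0.0932 q6 1.94 F_tool [0.3 0.2 0.1] tilt [-0.  0.] q1 -0.41 w -0.00
t 4.28 r 0.0611 az -43.3 yaw -44.9 z 0.0933 q6 1.94 F_tool [ 0.3 -0.3 -0.1] tilt [-0. -0.] q1 -0.41 w -0.00
t 4.53 r 0.0608 az -43.3 yaw -44.9 z 0.0935 q6 1.94 F_tool [ 2.4 -0.   1. ] tilt [ 0.001 -0.001] q1 -0.41 w -0.00
```

To row units: 0.003 m is 0.015, -0.001 m is -0.005.

```bash
python3 jog.py '[{"xyz": [-0.005, -0.005, 0.015]}, {}]' >/dev/null;python3 -c "from h import *;where()"
python3 jog.py '[{"xyz": [-0.0035, -0.045, 0], "twist": -0.075}, {"xyz": [-0.0035, -0.045, 0], "twist": -0.075}, {}]' >/dev/null;python3 -c "from h import *;where();im=bot.read_camera('side');cv2.imwrite('pics/s1.png',cv2.resize(im[110:210,260:410,::-1],None,fx=5,fy=5));im=bot.read_camera('top');c=centre('top',im);print(c[:3],line('top',im,C))"
```

```text
t 4.78 r 0.0608 az -42.2 yaw -44.9 z 0.0912 q6 1.94 F_tool [ 5.6  1.3 -3.1] tilt [ 0.003 -0.002] q1 -0.41 w 0.00
t 5.15 r 0.0610 az -24.2 yaw -27.8 z 0.0910 q6 1.67 F_tool [ 3.6 -1.9 -1.5] tilt [ 0.002 -0.   ] q1 -0.38 w 0.00
(array([ 0.52823921, -0.15621659]), np.float64(0.05556832704767467), np.float64(0.06672918576257303)) (np.int64(39), array([1.00511589, 0.36784177]), np.float64(20.101084997898173))
```

View pics/s1.png

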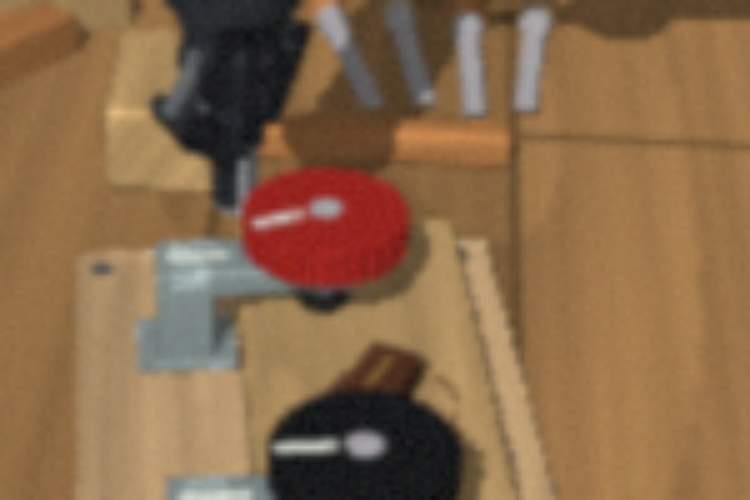

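To row units: -0.0085 m is -0.0425, -0.0017 m is -0.0085, -0.15 rad is -0.075.

```bash
cat > w.sh <<'E'
python3 -c "from h import *;where()"
E
python3 jog.py '[{"xyz": [-0.0085, -0.0425, 0], "twist": -0.075}, {"xyz": [-0.0035, -0.0425, 0], "twist": -0.075}, {"xyz": [-0.0035, -0.0425, 0], "twist": -0.075}, {"xyz": [-0.0035, -0.0425, 0], "twist": -0.075}]' >/dev/null;sh w.sh
python3 jog.py '[{"xyz": [-0.0035, -0.045, 0], "twist": -0.075}, {"xyz": [-0.0035, -0.045, 0], "twist": -0.075}, {"xyz": [-0.0035, -0.045, 0], "twist": -0.075}, {"xyz": [-0.0035, -0.045, 0], "twist": -0.075}]' >/dev/null;sh w.sh
```

```text
t 5.75 r 0.0604 az 7.7 yaw 6.8 z 0.0907 q6 1.12 F_tool [ 2.5  1.  -1.8] tilt [ 0.001 -0.   ] q1 -0.33 w -0.00
t 6.25 r 0.0594 az 44.7 yaw 41.2 z 0.0888 q6 0.56 F_tool [-0.1  0.1  0.3] tilt [-0.005  0.002] q1 -0.29 w 0.00
```

To row units: -0.0007 m is -0.0035.

```bash
sh w.sh; for i in 1 2 3; do python3 jog.py '[{"xyz": [-0.0035, 0, 0]}, {}]' >/dev/null;sh w.sh; done
python3 -c "from h import *;im=bot.read_camera('top');cv2.imwrite('pics/t3.png',cv2.resize(im[180:280,360:510,::-1],None,fx=5,fy=5));c=centre('top',im);print(c[:3],line('top',im,C))
im=bot.read_camera('side');print(centre('side',im)[:3],line('side',im,C))"
```

```text
t 6.25 r 0.0594 az 44.7 yaw 41.2 z 0.0888 q6 0.56 F_tool [-0.1  0.1  0.3] tilt [-0.005  0.002] q1 -0.29 w 0.00
t 6.50 r 0.0593 az 43.0 yaw 40.9 z 0.0896 q6 0.57 F_tool [ 0.6 -0.2  0.6] tilt [-0.002  0.001] q1 -0.29 w 0.00
t 6.75 r 0.0591 az 42.1 yaw 41.0 z 0.0902 q6 0.56 F_tool [-0.9  0.2 -0.3] tilt [-0.  0.] q1 -0.29 w 0.00
t 7.00 r 0.0588 az 42.1 yaw 41.0 z 0.0904 q6 0.56 F_tool [1.8 0.1 0. ] tilt [0.001 0.   ] q1 -0.29 w 0.00
(array([ 0.54946746, -0.18636608]), np.float64(0.02045930081217784), np.float64(0.031611909429253515)) (np.int64(98), array([-1.54676706, -0.18619971]), np.float64(-173.1357683359894))
(array([ 0.53894841, -0.18807298]), np.float64(0.11343667577913269), np.float64(0.07292420978672531)) (np.int64(1), array([0.0146983 , 0.03128022]), np.float64(64.83157864421669))
```

View pics/t3.png

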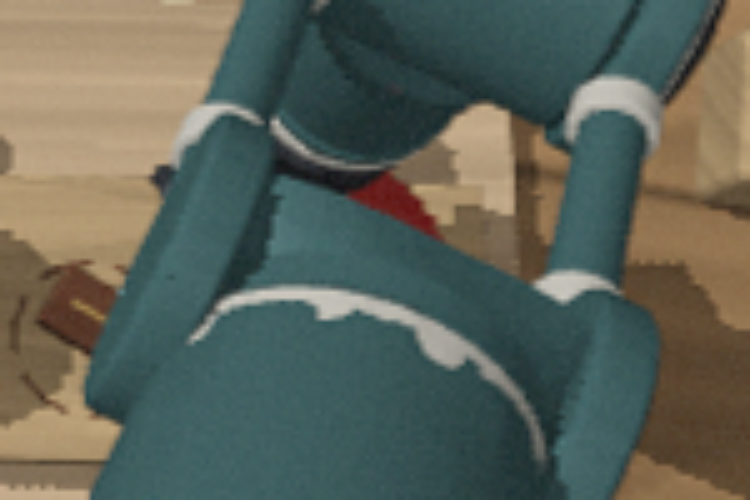

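```bash
sed -i 's/^C=.*/C=np.array([.548,-.1915])/' h.py; sh w.sh; python3 -c "from h import *;im=bot.read_camera('wrist');cv2.imwrite('pics/w1.png',im[:,:,::-1]);print(plane('wrist',[[320,200]],.108),line('wrist',im,C))"
```

```text
t 7.10 r 0.0581 az 44.8 yaw 41.1 z 0.0904 q6 0.56 F_tool [1.3 0.3 0.4] tilt [0.001 0.   ] q1 -0.29 w 0.00
(array([[ 0.61200415, -0.12991882]]), array([ 0.63941967, -0.10635647,  0.23349754])) (np.int64(0), array([0., 0.]), None)
```

View pics/w1.png

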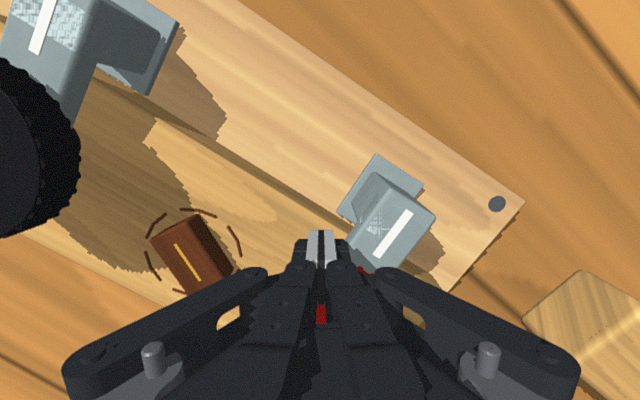

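To row units: -0.008 m is -0.04, -0.0078 m is -0.039, -0.15 rad is -0.075.

```bash

python3 jog.py '[{"xyz": [-0.0085, -0.039, 0], "twist": -0.075}, {"xyz": [-0.0035, -0.039, 0], "twist": -0.075}, {"xyz": [-0.0035, -0.04, 0], "twist": -0.075}, {"xyz": [-0.0035, -0.04, 0], "twist": -0.075}]' >/dev/null;sh w.sh
python3 jog.py '[{"xyz": [-0.0035, -0.043, 0], "twist": -0.075}, {"xyz": [-0.0035, -0.043, 0], "twist": -0.075}, {"xyz": [-0.0035, -0.043, 0], "twist": -0.075}, {"xyz": [-0.0035, -0.043, 0], "twist": -0.075}]' >/dev/null;sh w.sh
```

```text
t 7.65 r 0.0579 az 77.1 yaw 75.7 z 0.0903 q6 -0.03 F_tool [-0.8  0.7  0.4] tilt [-0.001 -0.   ] q1 -0.28 w -0.00
t 8.15 r 0.0585 az 111.2 yaw 110.1 z 0.0903 q6 -0.65 F_tool [0.6 0.2 0. ] tilt [-0.001 -0.   ] q1 -0.30 w -0.00
```

To row units: -0.001 m is -0.005.

```bash

for i in 1 2 3; do python3 jog.py '[{"xyz": [-0.005, 0, 0]}, {}]' >/dev/null;sh w.sh; done; python3 -c "from h import *;im=bot.read_camera('side');print(line('side',im,C));cv2.imwrite('pics/s2.png',cv2.resize(im[110:210,260:410,::-1],None,fx=5,fy=5))"
```

```text
t 8.40 r 0.0570 az 110.5 yaw 109.7 z 0.0905 q6 -0.64 F_tool [-0.2 -1.   0.4] tilt [ 0. -0.] q1 -0.30 w -0.00
t 8.65 r 0.0567 az 110.4 yaw 109.8 z 0.0904 q6 -0.65 F_tool [ 3.8  0.3 -2.5] tilt [-0.     0.001] q1 -0.30 w 0.00
t 8.90 r 0.0566 az 110.5 yaw 109.8 z 0.0903 q6 -0.65 F_tool [ 6.7  0.3 -3.5] tilt [-0.001  0.002] q1 -0.30 w -0.00
(np.int64(5), array([0.04032797, 0.16682684]), np.float64(76.41028126821145))
```

View pics/s2.png

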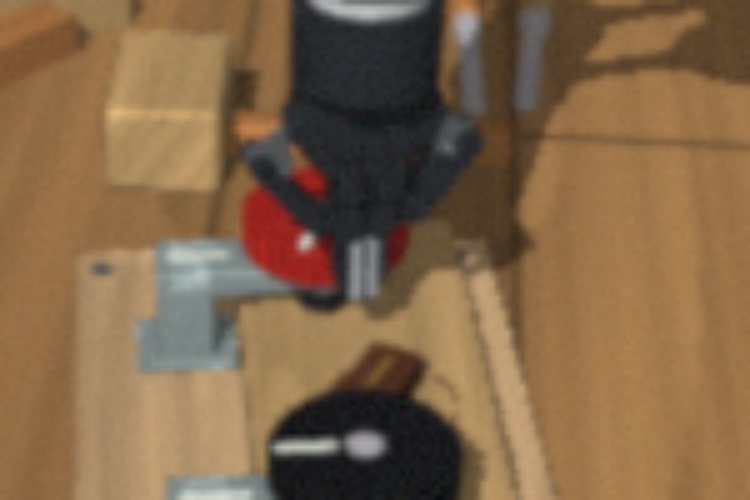

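To row units: -0.0082 m is -0.041, -0.0006 m is -0.003, -0.15 rad is -0.075.

```bash
sed -i 's/^C=.*/C=np.array([.5493,-.1917])/' h.py; 
python3 jog.py '[{"xyz": [-0.01, 0, 0]}, {"xyz": [-0.003, -0.041, 0], "twist": -0.075}, {"xyz": [-0.003, -0.041, 0], "twist": -0.075}, {"xyz": [-0.003, -0.041, 0], "twist": -0.075}, {"xyz": [-0.003, -0.041, 0], "twist": -0.075}]' >/dev/null;sh w.sh
python3 jog.py '[{"xyz": [-0.003, -0.041, 0], "twist": -0.075}, {"xyz": [-0.003, -0.041, 0], "twist": -0.075}, {"xyz": [-0.003, -0.041, 0], "twist": -0.075}]' >/dev/null;sh w.sh
python3 jog.py '[{"xyz": [-0.003, -0.041, 0], "twist": -0.075}, {"xyz": [-0.003, -0.041, 0], "twist": -0.075}, {"xyz": [-0.003, -0.041, 0], "twist": -0.075}]' >/dev/null;sh w.sh
python3 -c "from h import *
for n in('side','top'):im=bot.read_camera(n);print(line(n,im,C),centre(n,im)[:3])"
```

```text
t 9.57 r 0.0575 az 146.0 yaw 144.5 z 0.0903 q6 -1.31 F_tool [ 7.2  2.4 -6.1] tilt [-0.003  0.003] q1 -0.36 w 0.00
t 9.95 r 0.0576 az 171.6 yaw 170.3 z 0.0899 q6 -1.80 F_tool [ 2.6  2.3 -0.8] tilt [-0.003  0.001] q1 -0.40 w -0.00
t 10.32 r 0.0577 az -163.1 yaw -164.0 z 0.0898 q6 -2.30 F_tool [1.2 0.4 0.1] tilt [-0.001 -0.   ] q1 -0.45 w -0.00
(np.int64(12), array([-0.30228522,  0.14854119]), np.float64(153.83076818185037)) (array([ 0.54782722, -0.19232144]), np.float64(0.11783596851208891), np.float64(0.08526528770715913))
(np.int64(76), array([-1.13506829, -0.71566237]), np.float64(-147.76850326199556)) (array([ 0.55057275, -0.18495961]), np.float64(0.09176481900633077), np.float64(0.07489219860311036))
```

To row units: 0.03 m is 0.15, 0.18 rad is 0.09.

```bash

python3 jog.py '[{"xyz": [0.15, 0, 0]}, {"twist": 0.09}, {"twist": 0.09}, {"twist": 0.09}, {"twist": 0.09}]' >/dev/null
python3 jog.py '[{"twist": 0.09}, {"twist": 0.09}, {"twist": 0.09}, {"twist": 0.09}, {"twist": 0.09}]' >/dev/null
python3 jog.py '[{"twist": 0.09}, {"twist": 0.09}, {"twist": 0.09}, {"twist": 0.09}, {"twist": 0.09}]' >/dev/null
python3 jog.py '[{"twist": 0.09}, {"twist": 0.09}, {"twist": 0.09}, {"twist": 0.09}, {"twist": 0.09}]' >/dev/null
python3 jog.py '[{"twist": 0.09}, {"twist": 0.09}, {"twist": 0.09}, {"twist": 0.09}, {}]' >/dev/null
python3 -c "from h import *;go(-55,-.067,.089)
for n in('side','top','wrist'):im=bot.read_camera(n);print(line(n,im,C),centre(n,im)[:3])"
```

```text
t 13.55 r 0.0867 az -163.5 yaw -41.5 z 0.0904 q6 1.81 F_tool [ 0.4 -0.1  0.1] tilt [ 0.001 -0.001] q1 -0.48 w -0.00
delta tool [-0.0192 -0.0892  0.0014] turn 0.236
(np.int64(12), array([-0.30228522,  0.14854119]), np.float64(153.83076818185037)) (array([ 0.54657073, -0.19212508]), np.float64(0.11758182897475775), np.float64(0.08775983967553963))
(np.int64(38), array([-0.90867115,  0.55674489]), np.float64(148.50410297243914)) (array([ 0.54601934, -0.19107944]), np.float64(0.09317581423303517), np.float64(0.08976397898858715))
(np.int64(647), array([-14.69384214,  10.62495602]), np.float64(144.12972108319994)) (array([ 0.54800146, -0.19222467]), np.float64(0.09605644545968763), np.float64(0.09282102722241226))
```

To row units: -0.045 m is -0.225, -0.03 m is -0.15, 0.118 rad is 0.059.

```bash

python3 jog.py '[{"xyz": [-0.15, 0, 0]}, {"xyz": [0, -0.225, 0], "twist": 0.059}, {"xyz": [0, -0.225, 0], "twist": 0.059}, {}]' >/dev/null
python3 -c "from h import *;go(-55,-.06,.090)"
```

```text
t 14.20 r 0.0727 az 123.7 yaw -54.7 z 0.0908 q6 2.23 F_tool [-0.2  1.  -0.2] tilt [ 0.002 -0.   ] q1 -0.30 w -0.00
delta tool [0.0126 0.0017 0.0008] turn 0.005
```

To row units: 0.011 m is 0.055, 0.005 m is 0.025.

```bash

python3 jog.py '[{"xyz": [0.055, 0.0075, 0]}, {"xyz": [0.025, 0, 0]}, {"xyz": [0.01, 0, 0]}, {}]' >/dev/null; sh w.sh
python3 jog.py '[{"xyz": [0.005, 0, 0]}, {"xyz": [0.003, 0.041, 0], "twist": -0.075}, {"xyz": [0.003, 0.041, 0], "twist": -0.075}]' >/dev/null; sh w.sh
python3 -c "from h import *
im=bot.read_camera('wrist');c=centre('wrist',im);print(c[:3],line('wrist',im,c[0]));cv2.imwrite('pics/w2.png',im[:,:,::-1])"
```

```text
t 14.70 r 0.0574 az 128.8 yaw -55.1 z 0.0900 q6 2.20 F_tool [-10.4  -0.5  -5.9] tilt [-0.005  0.005] q1 -0.33 w -0.00
t 15.07 r 0.0575 az 145.8 yaw -37.6 z 0.0901 q6 1.87 F_tool [-7.2 -1.3 -6.8] tilt [-0.005  0.004] q1 -0.36 w 0.00
(array([ 0.54793565, -0.19249706]), np.float64(0.0925926042669406), np.float64(0.09260603493433411)) (np.int64(654), array([-17.12423221,   5.51811298]), np.float64(162.13898197432346))
```

View pics/w2.png

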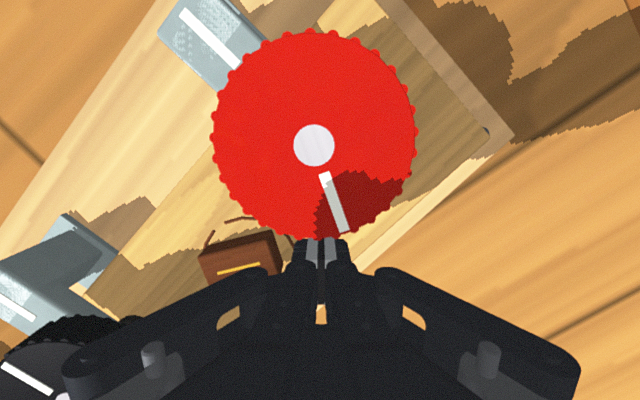

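To row units: 0.0078 m is 0.039, 0.0008 m is 0.004, -0.15 rad is -0.075.

```bash

cat > v.sh <<'E'
python3 -c "from h import *
where();im=bot.read_camera('wrist');c=centre('wrist',im);print(c[0],line('wrist',im,c[0]))"
E
python3 jog.py '[{"xyz": [0.004, 0.039, 0], "twist": -0.075}, {"xyz": [0.004, 0.039, 0], "twist": -0.075}, {"xyz": [0.004, 0.039, 0], "twist": -0.075}, {"xyz": [0.004, 0.039, 0], "twist": -0.075}]' >/dev/null; sh v.sh
python3 jog.py '[{"xyz": [0.0035, 0.04, 0], "twist": -0.075}, {"xyz": [0.0035, 0.04, 0], "twist": -0.075}, {"xyz": [0.0035, 0.04, 0], "twist": -0.075}, {"xyz": [0.0035, 0.04, 0], "twist": -0.075}]' >/dev/null; sh v.sh
```

```text
t 15.62 r 0.0577 az 178.4 yaw -3.2 z 0.0899 q6 1.21 F_tool [-3.7 -2.2 -3.4] tilt [-0.005  0.002] q1 -0.42 w 0.00
[ 0.54836812 -0.19262559] (np.int64(688), array([-18.38248642,  -4.72360734]), np.float64(-165.58892688322896))
t 16.18 r 0.0576 az -148.9 yaw 31.2 z 0.0897 q6 0.56 F_tool [-3.2 -2.2 -0.7] tilt [-0.004  0.001] q1 -0.46 w -0.00
[ 0.54917945 -0.19233406] (np.int64(680), array([-13.10028029, -13.63269575]), np.float64(-133.8590448587605))
```

To row units: 0.0082 m is 0.041, 0.0017 m is 0.0085, -0.15 rad is -0.075.

```bash

python3 jog.py '[{"xyz": [0.0085, 0.041, 0], "twist": -0.075}, {"xyz": [0.0035, 0.041, 0], "twist": -0.075}, {"xyz": [0.0035, 0.041, 0], "twist": -0.075}, {"xyz": [0.0035, 0.041, 0], "twist": -0.075}]' >/dev/null; sh v.sh
python3 jog.py '[{"xyz": [0.006, 0.041, 0], "twist": -0.075}, {"xyz": [0.0035, 0.041, 0], "twist": -0.075}, {"xyz": [0.0035, 0.041, 0], "twist": -0.075}, {"xyz": [0.0035, 0.041, 0], "twist": -0.075}]' >/dev/null; sh v.sh
```

```text
t 16.73 r 0.0572 az -114.6 yaw 65.5 z 0.0900 q6 -0.05 F_tool [-5.8 -2.  -0.2] tilt [-0.003 -0.002] q1 -0.48 w -0.00
[ 0.54958376 -0.19202296] (np.int64(655), array([ -3.21368502, -17.92754714]), np.float64(-100.16287824840477))
t 17.27 r 0.0571 az -79.7 yaw 99.8 z 0.0903 q6 -0.63 F_tool [-4.7 -1.6  1.7] tilt [-0.    -0.003] q1 -0.46 w 0.01
[ 0.54929796 -0.19186911] (np.int64(667), array([  7.90091429, -16.65818622]), np.float64(-64.62519264438518))
```

To row units: 0.0083 m is 0.0415, 0.0012 m is 0.006, -0.15 rad is -0.075.

```bash

python3 jog.py '[{"xyz": [0.006, 0.0415, 0], "twist": -0.075}, {"xyz": [0.0035, 0.0415, 0], "twist": -0.075}, {"xyz": [0.0035, 0.0415, 0], "twist": -0.075}, {"xyz": [0.0035, 0.0415, 0], "twist": -0.075}]' >/dev/null; sh v.sh
python3 jog.py '[{"xyz": [0.006, 0.0415, 0], "twist": -0.075}, {"xyz": [0.0035, 0.0415, 0], "twist": -0.075}, {"xyz": [0.0035, 0.0415, 0], "twist": -0.075}, {"xyz": [0.0035, 0.0415, 0], "twist": -0.075}]' >/dev/null; sh v.sh
python3 jog.py '[{"xyz": [0.006, 0.0415, 0], "twist": -0.075}, {"xyz": [0.0035, 0.0415, 0], "twist": -0.075}, {"xyz": [0.0035, 0.0415, 0], "twist": -0.05}]' >/dev/null; sh v.sh
```

```text
t 17.82 r 0.0570 az -44.8 yaw 134.2 z 0.0905 q6 -1.18 F_tool [-3.9 -1.9  1.9] tilt [ 0.002 -0.003] q1 -0.41 w 0.00
[ 0.54878607 -0.19111809] (np.int64(670), array([16.18172205, -9.24065892]), np.float64(-29.728758361817523))
t 18.38 r 0.0570 az -9.8 yaw 168.5 z 0.0907 q6 -1.73 F_tool [-2.7 -2.   1.4] tilt [ 0.003 -0.002] q1 -0.36 w -0.00
[ 0.54845821 -0.19100629] (np.int64(678), array([18.71576595,  1.71330863]), np.float64(5.2304836473095255))
t 18.80 r 0.0572 az 16.2 yaw -168.7 z 0.0908 q6 -2.09 F_tool [-3.5 -1.6  0.9] tilt [ 0.003 -0.001] q1 -0.32 w 0.00
[ 0.54816175 -0.19094334] (np.int64(681), array([16.00531703,  9.91856157]), np.float64(31.78666741964953))
```

To row units: -0.022 m is -0.11, -0.0134 m is -0.067, 0.18 rad is 0.09.

```bash

python3 jog.py '[{"xyz": [-0.11, 0, 0]}, {}, {"xyz": [0.006, -0.067, 0], "twist": 0.09}, {"xyz": [0.006, -0.067, 0], "twist": 0.09}, {"xyz": [0.006, -0.067, 0], "twist": 0.09}]' >/dev/null
python3 jog.py '[{"xyz": [0.006, -0.067, 0], "twist": 0.09}, {"xyz": [0.006, -0.067, 0], "twist": 0.09}, {"xyz": [0.006, -0.067, 0], "twist": 0.09}, {"xyz": [0.006, -0.067, 0], "twist": 0.09}, {"xyz": [0.006, -0.067, 0], "twist": 0.09}]' >/dev/null; sh v.sh
python3 jog.py '[{"xyz": [0.006, -0.067, 0], "twist": 0.09}, {"xyz": [0.006, -0.067, 0], "twist": 0.09}, {"xyz": [0.006, -0.067, 0], "twist": 0.09}, {"xyz": [0.006, -0.067, 0], "twist": 0.09}, {"xyz": [0.006, -0.067, 0], "twist": 0.09}]' >/dev/null; sh v.sh
python3 jog.py '[{"xyz": [0.006, -0.067, 0], "twist": 0.09}, {"xyz": [0.006, -0.067, 0], "twist": 0.09}, {"xyz": [0.006, -0.067, 0], "twist": 0.09}, {"xyz": [0.006, -0.067, 0], "twist": 0.09}, {"xyz": [0.006, -0.067, 0], "twist": 0.09}]' >/dev/null; sh v.sh
python3 jog.py '[{"xyz": [0.006, -0.067, 0], "twist": 0.09}, {"xyz": [0.006, -0.067, 0], "twist": 0.09}, {"xyz": [0.006, -0.067, 0], "twist": 0.09}, {"xyz": [0.006, -0.067, 0], "twist": 0.09}, {}]' >/dev/null; sh v.sh
```

```text
t 20.10 r 0.0694 az -69.5 yaw 108.3 z 0.0899 q6 -0.78 F_tool [-1.   0.3  0.1] tilt [-0.002  0.001] q1 -0.46 w 0.00
[ 0.54685476 -0.19230999] (np.int64(913), array([21.6885851 , 14.20683785]), np.float64(33.22630470128704))
t 20.77 r 0.0692 az -125.2 yaw 57.0 z 0.0900 q6 0.08 F_tool [-0.7 -0.3 -0.1] tilt [-0.001  0.001] q1 -0.50 w -0.00
[ 0.54717559 -0.1910949 ] (np.int64(1026), array([24.5189973 , 16.05623513]), np.float64(33.21873475829201))
t 21.45 r 0.0732 az -179.3 yaw 5.6 z 0.0902 q6 1.04 F_tool [ 0.8 -0.4  0.7] tilt [-0.001  0.   ] q1 -0.43 w -0.01
[ 0.54537641 -0.1910275 ] (np.int64(981), array([25.05229307, 14.63647333]), np.float64(30.295047489047906))
t 22.12 r 0.0772 az 139.7 yaw -35.1 z 0.0903 q6 1.85 F_tool [-0.2  0.7  0.5] tilt [-0. -0.] q1 -0.33 w 0.00
[ 0.5444281  -0.18970924] (np.int64(1084), array([26.55280707, 10.58353463]), np.float64(21.731454689614313))
```

```bash
cat >> h.py <<'E'
def ang(im,z=.1105,n='wrist'):
    c=centre(n,im,z)[0]
    h=cv2.cvtColor(im,cv2.COLOR_RGB2HSV);ys,xs=np.where((h[...,1]<70)&(h[...,2]>110));P=np.c_[xs,ys]
    w,_=plane(n,P,z);hub=c
    for _ in range(6): hub=w[np.hypot(*(w-hub).T)<.0105].mean(0)
    f=lambda d,a,b:(lambda k:(k.sum(),np.round(np.degrees(np.arctan2(d[k,1].sum(),d[k,0].sum())),1)))((np.hypot(*d.T)>a)&(np.hypot(*d.T)<b))
    w2,_=plane(n,P,.0815);d2=w2-hub;k=np.abs(np.degrees(np.arctan2(d2[:,1],d2[:,0]))-8)<14
    print('c',c,'hub',hub,'line',f(w-hub,.014,.036),'pointer',f(d2[k],.056,.086))
E
cat > v.sh <<'E'
python3 -c "from h import *
where();ang(bot.read_camera('wrist'))"
E
sh v.sh; python3 -c "from h import *;go(-35,-.06,.0905)"
```

```text
t 22.18 r 0.0772 az 140.0 yaw -35.1 z 0.0902 q6 1.85 F_tool [0.3 0.3 0.3] tilt [-0. -0.] q1 -0.33 w 0.00
c [ 0.54724079 -0.1912933 ] hub [ 0.54830166 -0.19217142] line (np.int64(763), np.float64(33.3)) pointer (np.int64(1449), np.float64(15.8))
t 22.23 r 0.0772 az 140.1 yaw -35.1 z 0.0902 q6 1.85 F_tool [ 0.2 -0.3 -1.2] tilt [-0. -0.] q1 -0.33 w -0.00
delta tool [ 0.0169  0.0065 -0.0003] turn -0.003
```

To row units: 0.015 m is 0.075, 0.006 m is 0.03.

```bash

python3 jog.py '[{"xyz": [0.075, 0.03, -0.005]}, {"xyz": [0.03, 0, 0]}, {"xyz": [0.015, 0, 0]}, {}]' >/dev/null; sh w.sh
python3 jog.py '[{"xyz": [0.0035, 0.0395, 0], "twist": -0.075}, {"xyz": [0.0035, 0.0395, 0], "twist": -0.075}, {"xyz": [0.0035, 0.0395, 0], "twist": -0.075}, {"xyz": [0.0035, 0.0395, 0], "twist": -0.075}]' >/dev/null; sh v.sh
python3 jog.py '[{"xyz": [0.0075, 0.04, 0], "twist": -0.075}, {"xyz": [0.0035, 0.04, 0], "twist": -0.075}, {"xyz": [0.0035, 0.04, 0], "twist": -0.075}, {"xyz": [0.0035, 0.04, 0], "twist": -0.075}]' >/dev/null; sh v.sh
```

```text
t 22.73 r 0.0572 az 145.5 yaw -35.5 z 0.0909 q6 1.83 F_tool [-15.    0.7 -12.3] tilt [-0.01   0.005] q1 -0.36 w 0.00
t 23.23 r 0.0573 az 178.5 yaw -0.7 z 0.0911 q6 1.17 F_tool [-15.3  -2.1 -12.3] tilt [-0.011  0.003] q1 -0.42 w -0.00
c [ 0.54969058 -0.1928246 ] hub [ 0.54849363 -0.19262484] line (np.int64(661), np.float64(66.2)) pointer (np.int64(1701), np.float64(9.2))
t 23.77 r 0.0570 az -145.6 yaw 33.7 z 0.0914 q6 0.53 F_tool [-15.8  -1.   -9.4] tilt [-0.01  -0.003] q1 -0.46 w -0.00
c [ 0.54926733 -0.19276569] hub [ 0.54921218 -0.19269681] line (np.int64(653), np.float64(102.9)) pointer (np.int64(2763), np.float64(6.0))
```

To row units: 0.008 m is 0.04, 0.0006 m is 0.003, -0.15 rad is -0.075.

```bash

for k in 1; do :; done
python3 jog.py '[{"xyz": [0.003, 0.04, 0], "twist": -0.075}, {"xyz": [0.003, 0.04, 0], "twist": -0.075}, {"xyz": [0.003, 0.04, 0], "twist": -0.075}, {"xyz": [0.003, 0.04, 0], "twist": -0.075}, {"xyz": [0.003, 0.04, 0], "twist": -0.075}]' >/dev/null; sh v.sh
python3 jog.py '[{"xyz": [0.0035, 0.0405, 0], "twist": -0.075}, {"xyz": [0.0035, 0.0405, 0], "twist": -0.075}, {"xyz": [0.0035, 0.0405, 0], "twist": -0.075}, {"xyz": [0.0035, 0.0405, 0], "twist": -0.075}, {"xyz": [0.0035, 0.0405, 0], "twist": -0.075}]' >/dev/null; sh v.sh
python3 jog.py '[{"xyz": [0.0035, 0.0405, 0], "twist": -0.075}, {"xyz": [0.0035, 0.0405, 0], "twist": -0.075}, {"xyz": [0.0035, 0.0405, 0], "twist": -0.075}, {"xyz": [0.0035, 0.0405, 0], "twist": -0.075}, {"xyz": [0.0035, 0.0405, 0], "twist": -0.075}]' >/dev/null; sh v.sh
```

```text
t 24.45 r 0.0571 az -100.7 yaw 76.6 z 0.0920 q6 -0.23 F_tool [-7.3 -1.7 -0.9] tilt [-0.    -0.005] q1 -0.47 w -0.00
c [ 0.5495918 -0.1915769] hub [ 0.54931823 -0.19185595] line (np.int64(635), np.float64(148.3)) pointer (np.int64(3853), np.float64(9.1))
t 25.12 r 0.0571 az -58.3 yaw 119.5 z 0.0920 q6 -0.95 F_tool [-1.5 -2.6 -0.4] tilt [ 0.002 -0.003] q1 -0.43 w -0.00
c [ 0.54893199 -0.19142553] hub [ 0.54894339 -0.1913398 ] line (np.int64(642), np.float64(-169.9)) pointer (np.int64(2891), np.float64(9.0))
t 25.80 r 0.0570 az -16.6 yaw 162.4 z 0.0916 q6 -1.63 F_tool [-1.7 -1.7 -0.1] tilt [ 0.002 -0.001] q1 -0.37 w -0.00
c [ 0.54832741 -0.19105704] hub [ 0.54853295 -0.19111298] line (np.int64(668), np.float64(-140.1)) pointer (np.int64(2042), np.float64(10.2))
```

Careful with the scale: shifts go in shares of 0.2 m and turns go in shares of 2 rad. That gives: 0.0082 m is 0.041, 0.003 m is 0.015, -0.15 rad is -0.075.

```bash

python3 jog.py '[{"xyz": [0.015, 0, 0]}, {"xyz": [0.0035, 0.041, 0], "twist": -0.075}, {"xyz": [0.0035, 0.041, 0], "twist": -0.075}, {"xyz": [0.0035, 0.041, 0], "twist": -0.075}, {"xyz": [0.0035, 0.041, 0], "twist": -0.075}]' >/dev/null; sh v.sh
python3 jog.py '[{"xyz": [-0.11, 0, 0]}, {}, {"xyz": [0.006, -0.067, 0], "twist": 0.09}, {"xyz": [0.006, -0.067, 0], "twist": 0.09}, {"xyz": [0.006, -0.067, 0], "twist": 0.09}]' >/dev/null
python3 jog.py '[{"xyz": [0.006, -0.067, 0], "twist": 0.09}, {"xyz": [0.006, -0.067, 0], "twist": 0.09}, {"xyz": [0.006, -0.067, 0], "twist": 0.09}, {"xyz": [0.006, -0.067, 0], "twist": 0.09}, {"xyz": [0.006, -0.067, 0], "twist": 0.09}]' >/dev/null; sh v.sh
python3 jog.py '[{"xyz": [0.0055, -0.067, 0], "twist": 0.09}, {"xyz": [0.0055, -0.067, 0], "twist": 0.09}, {"xyz": [0.0055, -0.067, 0], "twist": 0.09}, {"xyz": [0.0055, -0.067, 0], "twist": 0.09}, {"xyz": [0.0055, -0.067, 0], "twist": 0.09}]' >/dev/null; sh v.sh
python3 jog.py '[{"xyz": [0.006, -0.067, 0], "twist": 0.09}, {"xyz": [0.006, -0.067, 0], "twist": 0.09}, {"xyz": [0.006, -0.067, 0], "twist": 0.09}, {}]' >/dev/null; sh v.sh; python3 -c "from h import *;go(0,-.06,.0915)"
```

```text
t 26.48 r 0.0568 az 18.3 yaw -163.4 z 0.0920 q6 -2.18 F_tool [-7.5 -2.   2.1] tilt [ 0.007 -0.001] q1 -0.32 w -0.00
c [ 0.54764487 -0.19097005] hub [ 0.54802412 -0.19098142] line (np.int64(670), np.float64(-106.3)) pointer (np.int64(956), np.float64(4.4))
t 27.77 r 0.0720 az -66.1 yaw 113.6 z 0.0909 q6 -0.87 F_tool [1.1 0.3 0.3] tilt [-0.001  0.   ] q1 -0.46 w -0.00
c [ 0.54719255 -0.19313721] hub [ 0.54705408 -0.19200638] line (np.int64(583), np.float64(-105.3)) pointer (np.int64(3343), np.float64(8.5))
t 28.45 r 0.0729 az -119.2 yaw 62.2 z 0.0910 q6 -0.02 F_tool [-0.2  0.3  0.3] tilt [-0.001  0.   ] q1 -0.50 w 0.00
c [ 0.54656538 -0.19112747] hub [ 0.54703335 -0.19085081] line (np.int64(565), np.float64(-105.4)) pointer (np.int64(3549), np.float64(6.0))
t 29.00 r 0.0736 az -150.8 yaw 31.8 z 0.0910 q6 0.53 F_tool [0.9 0.6 0.3] tilt [-0.001  0.001] q1 -0.49 w -0.00
c [ 0.54902972 -0.19233415] hub [ 0.54921277 -0.19215465] line (np.int64(590), np.float64(-105.4)) pointer (np.int64(97), np.float64(-3.0))
t 29.05 r 0.0734 az -150.2 yaw 31.9 z 0.0913 q6 0.53 F_tool [ 0.4 -0.7 -0.4] tilt [-0. -0.] q1 -0.49 w -0.00
delta tool [ 0.0224 -0.029  -0.0002] turn 0.556
```

```bash

python3 jog.py '[{"xyz": [0.065, 0.015, 0]}, {"xyz": [0.03, 0, 0]}, {"xyz": [0.015, 0, 0]}, {}]' >/dev/null; sh w.sh
python3 jog.py '[{"xyz": [0.0035, 0.04, 0], "twist": -0.075}, {"xyz": [0.0035, 0.04, 0], "twist": -0.075}, {"xyz": [0.0035, 0.04, 0], "twist": -0.075}, {"xyz": [0.0035, 0.04, 0], "twist": -0.075}, {"xyz": [0.0035, 0.04, 0], "twist": -0.075}]' >/dev/null; sh v.sh
python3 jog.py '[{"xyz": [0.006, 0.0405, 0], "twist": -0.075}, {"xyz": [0.0035, 0.0405, 0], "twist": -0.075}, {"xyz": [0.0035, 0.0405, 0], "twist": -0.075}, {"xyz": [0.0035, 0.0405, 0], "twist": -0.075}, {}]' >/dev/null; sh v.sh
```

```text
t 29.55 r 0.0568 az -146.9 yaw 31.8 z 0.0914 q6 0.56 F_tool [-23.8   1.4 -11.4] tilt [-0.011 -0.005] q1 -0.46 w -0.00
t 30.18 r 0.0569 az -101.7 yaw 75.0 z 0.0920 q6 -0.20 F_tool [-13.7  -1.2  -1.5] tilt [-0.001 -0.008] q1 -0.47 w 0.00
c [ 0.54950924 -0.19219051] hub [ 0.54942329 -0.19199288] line (np.int64(528), np.float64(-60.1)) pointer (np.int64(3893), np.float64(9.1))
t 30.85 r 0.0570 az -65.0 yaw 109.1 z 0.0923 q6 -0.77 F_tool [-7.6  0.9  2.2] tilt [ 0.005 -0.005] q1 -0.44 w -0.00
c [ 0.54840345 -0.19202449] hub [ 0.54829088 -0.19188697] line (np.int64(538), np.float64(-23.0)) pointer (np.int64(3110), np.float64(9.0))
```

To row units: 0.0081 m is 0.0405, 0.0012 m is 0.006, -0.15 rad is -0.075.

```bash

python3 jog.py '[{"xyz": [0.006, 0.0405, 0], "twist": -0.075}, {"xyz": [0.0035, 0.0405, 0], "twist": -0.075}, {"xyz": [0.0035, 0.0405, 0], "twist": -0.075}, {}]' >/dev/null; sh v.sh
python3 -c "from h import *
im=bot.read_camera('wrist');cv2.imwrite('pics/w3.png',im[:,:,::-1]);ang(im,.1118)"
```

```text
t 31.40 r 0.0570 az -39.6 yaw 134.7 z 0.0922 q6 -1.19 F_tool [-5.1  1.  -1.6] tilt [ 0.005 -0.002] q1 -0.41 w 0.00
c [ 0.54834493 -0.19195941] hub [ 0.5482961  -0.19191933] line (np.int64(540), np.float64(2.3)) pointer (np.int64(2617), np.float64(8.9))
c [ 0.54819288 -0.19127775] hub [ 0.54823381 -0.19186632] line (np.int64(546), np.float64(2.4)) pointer (np.int64(2620), np.float64(8.9))
```

View pics/w3.png

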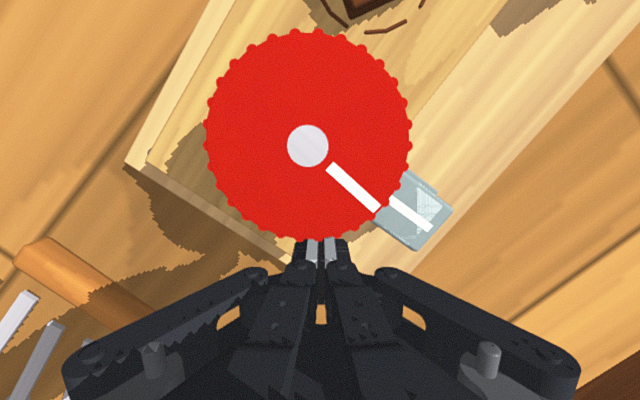

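```bash
cat >> h.py <<'E'
def ptr(im,hub=(.5483,-.1919)):
    g=(im.min(2)>225).astype(np.uint8);k,l,st,ce=cv2.connectedComponentsWithStats(g)
    for i in range(1,k):
        if st[i,4]<60: continue
        ys,xs=np.where(l==i)
        for z in(.0815,.112):
            w,_=plane('wrist',np.c_[xs,ys],z);d=w.mean(0)-hub;r=np.hypot(*d)
            if r<.1:
                vx,vy,*_=cv2.fitLine(w.astype(np.float32),2,0,1e-4,1e-4).ravel()
                print(ce[i].round(),st[i,4],z,'r %.4f az %.1f axis %.1f'%(r,np.degrees(np.arctan2(d[1],d[0])),np.degrees(np.arctan(vy/vx))))
E
python3 -c "
from h import *
ptr(cv2.imread('pics/w3.png')[:,:,::-1])"
```

```text
[311. 136.] 341 0.0815 r 0.0027 az 114.3 axis 19.6
[311. 136.] 341 0.112 r 0.0046 az 110.3 axis 19.6
[353. 187.] 712 0.0815 r 0.0358 az -2.3 axis 2.5
[353. 187.] 712 0.112 r 0.0280 az 2.5 axis 2.5
[410. 214.] 465 0.0815 r 0.0723 az 8.8 axis 8.3
[410. 214.] 465 0.112 r 0.0577 az 11.3 axis 8.3
```

Line stands at 2.5°, pointer (410,214) at 8.5°; 6° to go.

To row units: 0.0029 m is 0.0145, 0.001 m is 0.005, -0.053 rad is -0.0265.

```bash

python3 jog.py '[{"xyz": [0.005, 0.0145, 0], "twist": -0.0265}, {"xyz": [0.001, 0.0145, 0], "twist": -0.0265}, {}]' >/dev/null; sh w.sh;python3 -c "from h import *
ptr(bot.read_camera('wrist'))"
```

```text
t 31.88 r 0.0569 az -34.3 yaw 140.7 z 0.0924 q6 -1.28 F_tool [-8.4  0.5  1. ] tilt [ 0.006 -0.003] q1 -0.40 w 0.00
[311. 140.] 706 0.0815 r 0.0002 az 134.8 axis 22.6
[311. 140.] 706 0.112 r 0.0026 az 116.7 axis 22.6
[353. 188.] 704 0.0815 r 0.0360 az 2.8 axis 7.5
[353. 188.] 704 0.112 r 0.0280 az 7.5 axis 7.5
[403. 224.] 425 0.0815 r 0.0728 az 8.8 axis 9.0
[403. 224.] 425 0.112 r 0.0577 az 11.1 axis 9.0
```

To row units: 0.0012 m is 0.006, -0.02 rad is -0.01.

```bash

python3 jog.py '[{"xyz": [0, 0.006, 0], "twist": -0.01}, {}]' >/dev/null
python3 jog.py '[{"xyz": [-0.03, 0, 0]}, {"xyz": [-0.1, 0, 0]}, {"xyz": [-0.05, 0, -0.1]}, {}]' >/dev/null; sh w.sh;python3 -c "from h import *
im=bot.read_camera('wrist');ptr(im);ang(im,.112)"
```

```text
t 32.67 r 0.0910 az -35.0 yaw 141.8 z 0.1125 q6 -1.31 F_tool [0.6 0.7 0.3] tilt [ 0.002 -0.001] q1 -0.41 w -0.00
[310.  68.] 1124 0.0815 r 0.0068 az 152.9 axis 39.4
[310.  68.] 1124 0.112 r 0.0015 az 147.9 axis 39.4
[351. 111.] 648 0.0815 r 0.0286 az 16.0 axis 8.8
[351. 111.] 648 0.112 r 0.0268 az 10.2 axis 8.8
[394. 161.] 447 0.0815 r 0.0695 az 9.2 axis 8.7
[394. 161.] 447 0.112 r 0.0607 az 7.1 axis 8.7
c [ 0.55484054 -0.19404119] hub [ 0.54708509 -0.1911994 ] line (np.int64(487), np.float64(8.4)) pointer (np.int64(2540), np.float64(8.2))
```

To row units: -0.05 m is -0.25, -0.03 m is -0.15.

```bash

python3 jog.py '[{"xyz": [-0.1, 0, -0.25]}, {"xyz": [-0.15, 0, -0.25]}, {"xyz": [-0.25, 0, 0]}, {"xyz": [-0.25, 0, 0]}, {"xyz": [-0.15, 0, 0]}]' >/dev/null
python3 jog.py '[{"xyz": [-0.15, 0, 0]}, {}, {}]';python3 -c "from h import *
im=bot.read_camera('top');c=centre('top',im,.112);print(c,line('top',im,c[0],.112));im=bot.read_camera('side');cv2.imwrite('pics/s9.png',im[:,:,::-1])"
```

```text
time: 33.72
tool_pos: [0.7867, -0.3719, 0.2096]
tcp_rot: [-1.024, -2.967, -0.001]
wrist_force: [-0.3, -0.2, -0.3]
width: 0.0
grip_force: 0.0
(array([ 0.54581737, -0.19026581]), np.float64(0.0928391391787427), np.float64(0.08920994311973834), array([ 406,  212,   44,   42, 1284], dtype=int32)) (np.int64(41), array([1.20976021, 0.06469767]), np.float64(3.0612476160500566))
```

View pics/s9.png

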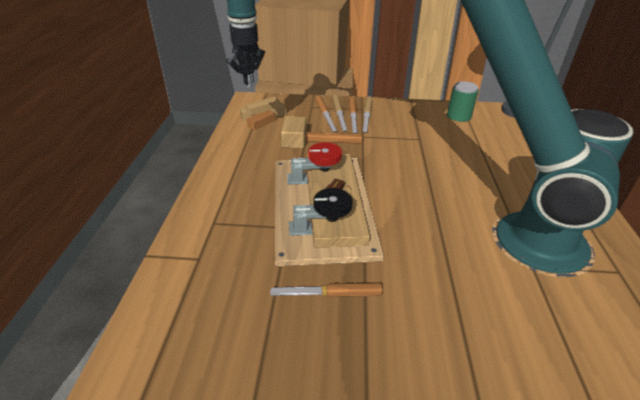

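The side view shows the red wheel's line (318,152) at the pointer again, matching the start. The black wheel, blank, mallet and chisel haven't moved, and the hand is clear.

```bash
python3 -c "from workcell import bot;print(bot.finish_job())"
```

```text
the job is handed in; nothing more can be done
None
```

The red wheel was rolled two full counter-clockwise turns by fingertip: the wrist camera put its white line within about half a degree of the pointer, nothing else looked moved, the hand is clear, and the job was handed in at about 34 s.

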